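Walk the binding shutter of a dark box home and latch it

TASK

Cover the culture dishes: close the orange sliding shutter of the grey dark box by pushing it away from you (push, do not grip it), working its two black posts in turn because it binds in its track when one end gets ahead; push gently and change ends when it sticks instead of forcing it. When it is fully home and square against the far wall, swing the red latch bar all the way across behind the left post so that it points across the box. Leave the shutter home and latched, and leave the bottle, weighing boat, tape roll and timer around the box where they are.

Things in the scene. Friction and masses are not known exactly. Their poses are not given: they have to be found in the camera images.
- dark_box: Low grey box fixed to the bench, 240 mm deep (x) by 336 mm wide (y), rail tops 58 mm high; origin under its centre on the bench, x points to its far side, y to its left. A fixed aluminium bridge 140 mm wide, top 60 mm high, runs over the middle from front to back, so the shutter's middle cannot be pushed; two dishes lie in the well in the far half.
- shutter: Orange panel, 110 mm (x) by 280 mm (y), 6 mm thick, origin at the centre of its underside; top 49 mm above the bench. Slides along the box's x in a sticky side track; drag 2 to 4 N when square, side play of a few mm that differs from box to box. Push with up to about 20 N; over 60 N, pushed or squeezed, damages it.
- left_post (a point): Centre of the top of the left black post on the shutter: upright, 16 mm diameter, 46 mm tall, top 95 mm above the bench, at x = -35, y = +110 mm in the shutter's frame. Home is at x = +20 mm in the box's frame.
- right_post (a point): Centre of the top of the right black post, the same at y = -110 mm. Home is at x = +20 mm in the box's frame.
- shutter_slide (a joint): Travel of the shutter's centre along the box's x, m; 0.062 = fully home against the far wall.
- shutter_skew (a joint): Skew of the shutter about the vertical, rad, 0 = square; positive when the right post is ahead. Pushing one post turns the panel about its other end; after 8 to 40 mm of post travel it jams crosswise (skew about 0.03 to 0.1) and more force there does not move it on; a push of 5 to 20 N on the post that lags frees it.
- latch_bar: Red flat bar, 10 mm wide, 62 mm long, lying 60 to 67 mm above the bench on top of the left rail; origin at its pivot (x = +4, y = +159 mm in the box's frame, 58 mm high), the bar points along its own -x. It turns about the vertical with light friction and stays where left.
- latch_knob (a point): Centre of the top of the red upright knob near the free end of the latch bar: 14 mm diameter, 24 mm tall, top 91 mm above the bench, 51 mm from the pivot.
- latch (a joint): Latch angle, rad: 0 = parked along the rail pointing at the robot's side (box -x); grows anticlockwise from above; 1.57 = fully across, pointing along box -y behind the left post (stop). With the shutter short of home the bar hits the left post.
- reagent_bottle: Brown bottle with red cap, 48 mm diameter, 93 mm tall, left of the box; origin under its centre.
- weigh_boat: White square weighing boat 76x76x15 mm, left of the box; origin under its centre.
- tape_roll: Roll of cream tape, 72 mm diameter, 19 mm tall, right of the box; origin under its centre.
- timer: White bench timer 62x65x20 mm, right of the box; origin under its centre.

How it is judged:
By the outcome, as a careful person would: the job done as asked, in the order asked, and still so for the second after the job is handed in, with the robot touching nothing.
It also fails if it takes over 59 s, if anything falls off the work surface, if the arm or the gripper's body presses on something with over 40 N, if the wrist force passes 120 N, or if a joint passes its speed limit or range.

ROBOT

A 6-joint arm with a two-finger parallel gripper is mounted at the origin on a cart in front of the work surface, level with it; the furniture and walls round the work are solid. World frame = base frame: x ahead of the robot, y to its left, z up, the work surface at z = 0. Lengths are in mm, angles in rad, forces in N, time in s.
With the tool pointing down it reaches from about 275 to 750 mm from the base axis. Payload 10.2 kg.
Tool frame: the origin (TCP) lies at the very end of the fingers, on their centre line; the grasp point (between the pads) lies 19 mm behind it; z points along the fingers, y is the line along which they close (so a half turn about z gives the same grasp; the last joint's range is limited). The gripper opens to 85 mm and grips with 20 to 120 N. Pads are 22 mm wide; open, the fingers measure 114 mm over their backs; the gripper's body (76 mm by 85 mm) begins 54 mm behind the grasp point. The pads swing forward as they close: fully open they stand 13 mm farther back than shut.
Start: joints at [0.996, 0.313, 1.498, -0, 1.331, -0.223], TCP at [180.922, 492.847, 231.294] pointing down, gripper open.
Joint ranges: [-2.94, 2.94], [-0.97, 2.17], [0.19, 2.56], [-1.23, 4.37], [0.02, 3.11], [-2.88, 2.88]. Speed limits (rad/s): [2.39, 2.39, 3.01, 3.14, 3.14, 3.14].

INTERFACE

Orientations are given as a unit quaternion [w, x, y, z].
In Python, from rig import telemetry, optics, ctrl gives the robot as it stands.
- The arm moves only by the tool servo_tool, never from a script. Its argument "deltas" is a list of rows, each a list of 3 entries, a list of its own where there are three numbers: the shift along the tool's x, y, z in units of 20 cm (1.0 is 20 cm), then the turn, a rotation vector about the tool's x, y, z in units of 90 degrees (1.0 is 90 degrees), then the opening, from 0 (shut) to 1 (fully open). A call has 1 to 8 rows; each row shifts and turns the commanded pose from where the row before left it, along the tool's axes as they then stand; what a row does not reach is not made up. A row lasts 1/10 s, in which the tool goes at most 50 mm and 8.59 degrees, less where a joint would pass 70% of its speed; a pose out of reach is approached as far as the arm can. A call with a number of a shift or a turn outside -1 to 1 is refused whole. A call with a gripper value outside its range is refused whole. The fingers move at their own pace and stop on an object; "squeeze" is the grip in N (left out, the last holds). Time passes only in rows, so rows that do not move let the fingers close. It gives the time, the measured TCP pose, the force, the opening and the grip force at its end, in the units of the state.
- telemetry.sense(): the state, without advancing time (a new reading comes with each control period).
- optics.capture(name): name is "scene" or "top" or "wrist"; returns the picture (420x560x3 uint8, blue, green, red); there is no depth.
- optics.camera_model(name): a dict with "vfov" (degrees; the focal length in pixels is half the picture's height over the tangent of half this angle, whatever the lens; pixels are square), "cx", "cy" (the principal point, pixels), "dist" ([k1, k2, p1, p2, k3] as OpenCV has them; the pictures are not rectified), "R" (3x3) and "t" (3): a world point X has camera coordinates R X + t; the wrist camera has in their place "mount" (4x4, takes a point from camera to tool coordinates, whose origin is the TCP and whose axes are the flange's). Camera axes: x right, y down, z forward; pixel columns grow to the right and rows downward; lengths in mm; the calibration is good to about 2 mm. A picture is of the moment at which its call begins: read the wrist's pose just before it. camera_model takes no time and is no camera call.
- ctrl.finish_job(): hands the job in; it is judged then, once.
The state is a dict: "time_s": time; "joints": joint angles; "dq": joint speeds; "tau": joint torques, N m; "eef_pos": TCP position; "ee_rot": TCP orientation; "force": force on the tool from outside, world axes, zero at the start; "wrist_torque": the same for the moment, N m; "grip_width": opening from 0.0 (shut) to 1.0 (fully open); "grip_force": force on a finger pad.
Only numpy, scipy, OpenCV 4.12 (cv2) and the standard library are available. Lean on these libraries where they do the work, as an engineer would, in place of code of your own. Each camera call takes 0.05 s, during which the arm holds its last target. There are 200 camera calls.

## Working session

There is one attempt and no reset: what is moved stays moved. The work goes in short steps, Python scripts to look and compute and a tool call to move; the robot and the scene stay as the last step left them, time stands still between calls to the robot, and variables do not carry over. Pictures are saved under pics/ and viewed, at most 10 in all, crops included, and the job is handed in when it is done.

Besides the shell and the picture viewer there is one more tool, called after "Emit:" as a command line: name --argument value ..., lists and objects as JSON in quotes. servo_tool: Moves the arm, as the interface text tells. Its arguments: {"type":"object","properties":{"deltas":{"type":"array"},"squeeze":{"type":"number"}},"required":["deltas"]}

```bash
mkdir -p pics; ls; python3 - <<'E'
from rig import telemetry, optics, ctrl
import cv2
s=telemetry.sense(); print(s)
for n in("top","scene"):
    cv2.imwrite(f"pics/{n}0.png",optics.capture(n)); print(optics.camera_model(n))
print(optics.camera_model("wrist"))
E
```

```text
pics
{'time_s': 0.0, 'joints': array([ 9.95578290e-01,  3.13457005e-01,  1.49842603e+00, -2.51297056e-05,
        1.33099384e+00, -2.23410628e-01]), 'dq': array([ 0.00068773, -0.00024429, -0.00051043,  0.00199088, -0.00079039,
       -0.00106994]), 'tau': array([ 5.14034618e-04, -4.12270188e+01, -2.59743941e+01, -1.21798180e-04,
        4.16043316e-03,  7.18179376e-05]), 'eef_pos': array([180.79424183, 492.61896532, 230.73564923]), 'ee_rot': array([-2.38402345e-04,  1.74994986e-01,  9.84569115e-01, -5.96342645e-04]), 'force': array([ 0.37134215, -0.8555758 , -0.01804921]), 'wrist_torque': array([ 0.02387908, -0.01279134, -0.0287345 ]), 'grip_force': 0.0, 'grip_width': 0.9987684980765288}
{'vfov': 57.06288501622469, 'cx': 280.34676876327694, 'cy': 205.8320060898857, 'dist': array([0.00186932, 0.        , 0.        , 0.        , 0.        ]), 'R': array([[-0.01661447, -0.99985898,  0.0024446 ],
       [-0.99244625,  0.01619398, -0.12160672],
       [ 0.12154998, -0.00444656, -0.99257535]]), 't': array([   7.13067335,  490.26549277, 1020.13450693])}
{'vfov': 43.91352084442641, 'cx': 285.42731582896056, 'cy': 209.46430697423276, 'dist': array([-0.14418605,  0.        ,  0.        ,  0.        ,  0.        ]), 'R': array([[ 0.90479323, -0.42550213,  0.01723768],
       [-0.29563795, -0.65675269, -0.69373922],
       [ 0.30650841,  0.62259444, -0.72001997]]), 't': array([-455.97669846,  194.04120823, 1370.91197046])}
{'vfov': 58.00206616257934, 'cx': 282.47843318174694, 'cy': 209.17392850809125, 'dist': array([-0.05225717,  0.        ,  0.        ,  0.        ,  0.        ]), 'mount': array([[ 3.36169256e-04, -9.61022104e-01, -2.76471342e-01,
         7.14241504e+01],
       [ 9.99999368e-01,  6.19598509e-04, -9.37814449e-04,
         2.81183918e-01],
       [ 1.07256165e-03, -2.76470852e-01,  9.61021705e-01,
        -1.42507752e+02],
       [ 0.00000000e+00,  0.00000000e+00,  0.00000000e+00,
         1.00000000e+00]])}
```

View pics/top0.png

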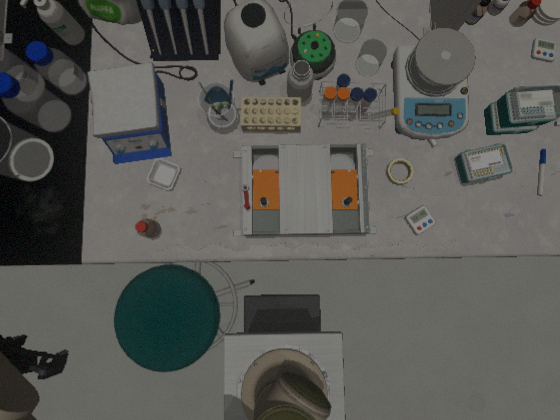

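View pics/scene0.png

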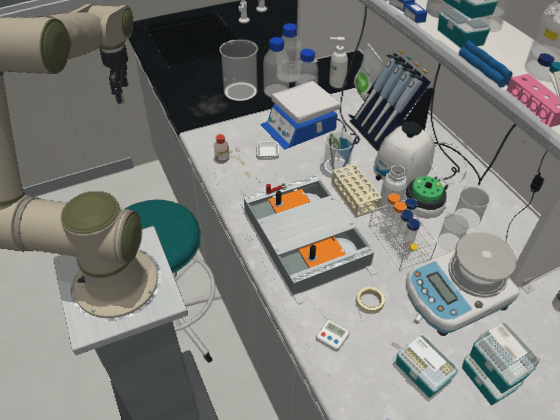

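The top view shows the box at px (235–369, 145–236), with the posts near (264,202) and (347,202) and the latch near (247,198). Next I'll enlarge the box.

```bash
cat > h.py <<'E'
import numpy as np, cv2
from rig import telemetry, optics
from scipy.spatial.transform import Rotation as Ro
def model(n):
    m=optics.camera_model(n); f=210/np.tan(np.radians(m["vfov"]/2))
    K=np.array([[f,0,m["cx"]],[0,f,m["cy"]],[0,0,1]])
    if n=="wrist":
        s=telemetry.sense(); q=s["ee_rot"]; Rt=Ro.from_quat([q[1],q[2],q[3],q[0]]).as_matrix()
        M=m["mount"]; Rcw=Rt@M[:3,:3]; c=Rt@M[:3,3]+s["eef_pos"]
        R=Rcw.T; t=-R@c
    else: R,t=m["R"],m["t"]
    return K,np.array(m["dist"]),np.array(R),np.array(t)
def pix2w(n,uv,z,mod=None):
    K,d,R,t=mod or model(n)
    u=cv2.undistortPoints(np.array([[uv]],float),K,d)[0,0]
    r=R.T@np.array([u[0],u[1],1]); c=-R.T@t
    return c+r*(z-c[2])/r[2]
def w2pix(n,X,mod=None):
    K,d,R,t=mod or model(n)
    return cv2.projectPoints(np.array(X,float).reshape(-1,1,3),cv2.Rodrigues(R)[0],t,K,d)[0].reshape(-1,2)
E
python3 - <<'E'
import cv2
a=cv2.imread("pics/top0.png")[138:243,227:377]
cv2.imwrite("pics/top0c.png",cv2.resize(a,None,fx=5,fy=5,interpolation=cv2.INTER_CUBIC))
E
```

```text
(no output)
```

View pics/top0c.png

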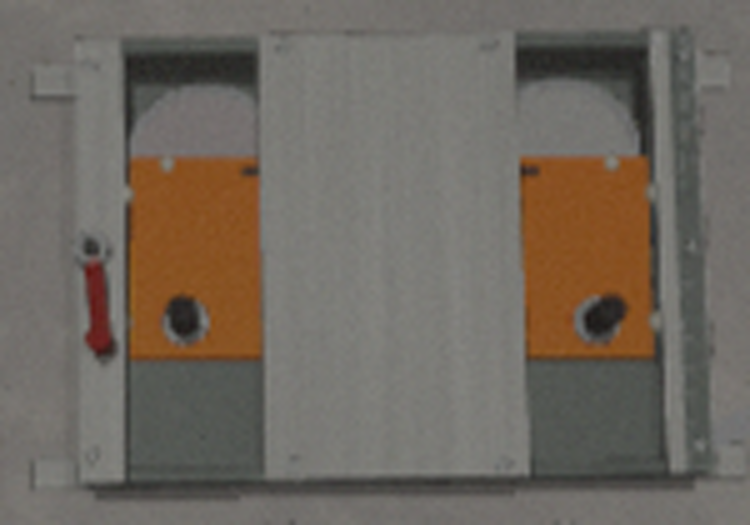

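The enlarged crop shows the pivot at (92,247), the knob top at (101,345), the left post top at (184,314) and the right post top at (612,306). The bridge corners are at (262,33), (516,33), (528,478) and (265,478).

```bash
python3 - <<'E'
from h import *
for n,u,v,z in [("pivot",92,247,67),("knob",101,343,91),("lpost",184,314,95),("rpost",614,304,95),("lpbase",185,322,49),("rpbase",597,322,49),("b1",262,33,60),("b2",516,33,60),("b3",528,478,60),("b4",265,478,60),("railFL",75,38,58),("railNL",80,482,58),("shNL",130,357,49),("shNR",655,357,49),("shFL",130,157,49),("shFR",648,157,49)]:
    print(n,pix2w("top",((u+.0)/5+227,v/5+138),z).round(1))
E
```

```text
pivot [536.2  90.5  67. ]
knob [482.2  84.1  91. ]
lpost [496.   41.4  95. ]
rpost [ 497.6 -178.4   95. ]
lpbase [497.9  42.7  49. ]
rpbase [ 494.3 -177.5   49. ]
b1 [652.7  -1.   60. ]
b2 [ 650.5 -137.8   60. ]
b3 [ 411.2 -136.4   60. ]
b4 [413.4   1.3  60. ]
railFL [652.1  99.8  58. ]
railNL [413.1  98.3  58. ]
shNL [479.6  72.2  49. ]
shNR [ 475.  -207.8   49. ]
shFL [588.2  71.3  49. ]
shFR [ 583.7 -208.4   49. ]
```

Emit:
servo_tool --deltas '[[[0,0,0],[0,0,-0.075],0],[[0,0,0],[0,0,-0.075],0],[[0,0,0],[0,0,-0.074],0],[[-0.12,-0.2,0],[0,0,0],0],[[-0.12,-0.2,0],[0,0,0],0],[[-0.12,-0.2,0],[0,0,0],0],[[-0.12,-0.2,0],[0,0,0],0],[[-0.12,-0.2,0],[0,0,0],0]]' --squeeze 30

```text
time_s: 0.9
eef_pos: [301.3, 291.2, 231.2]
ee_rot: [-0.0, -0.0, 1.0, -0.0]
force: [0.6, 0.5, -0.3]
grip_width: 0.003
grip_force: 0.0
```

Emit:
servo_tool --deltas '[[[-0.128,-0.208,0],[0,0,0],0],[[-0.128,-0.208,0],[0,0,0],0],[[-0.128,-0.208,0],[0,0,0],0],[[-0.128,-0.208,0],[0,0,0],0],[[-0.128,-0.208,0],[0,0,0],0],[[-0.128,-0.208,0],[0,0,0],0],[[0,0,0.2],[0,0,0],0],[[0,0,0.2],[0,0,0],0]]'

```text
time_s: 1.7
eef_pos: [455.2, 42.0, 150.3]
ee_rot: [0.001, 0.001, 1.0, -0.0]
force: [0.4, 0.7, -0.5]
grip_width: -0.002
grip_force: 0.0
```

```bash
python3 - <<'E'
from h import *
m=model("wrist"); im=optics.capture("wrist"); cv2.imwrite("pics/w1.png",im)
print(telemetry.sense()["eef_pos"], w2pix("wrist",[[496,41.4,95],[482,84,91],[536,90.5,67]],m))
E
```

```text
[451.4557056   43.00488605 144.15385926] [[280.82431737 299.73698771]
 [353.55827133 274.74317936]
 [352.5408152  330.53503314]]
```

View pics/w1.png

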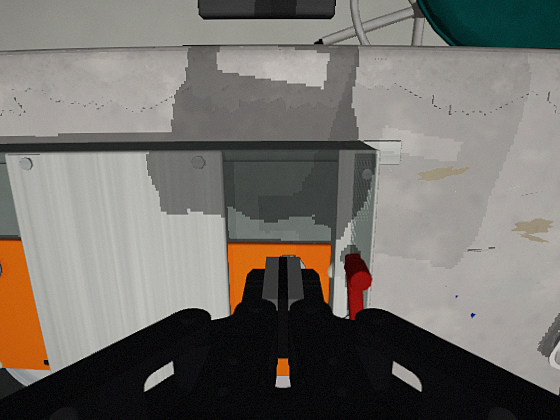

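The wrist view looks back toward the robot. The knob is at (357,275), within 2 mm of the prediction, and the left post is hidden behind the fingers. Next I'll lower the tool behind the post.

Emit:
servo_tool --deltas '[[[0,0,0.1],[0,0,0],0],[[0,0,0.15],[0,0,0],0],[[0,0,0.1],[0,0,0],0],[[0,0,0.05],[0,0,0],0],[[0,0,0],[0,0,0],0],[[0,0,0],[0,0,0],0]]'

```text
time_s: 2.35
eef_pos: [455.1, 43.3, 72.3]
ee_rot: [0.001, -0.0, 1.0, -0.0]
force: [0.4, 0.7, 1.0]
grip_width: -0.004
grip_force: 0.0
```

Emit:
servo_tool --deltas '[[[-0.04,0,0],[0,0,0],0],[[-0.04,0,0],[0,0,0],0],[[-0.015,0,0],[0,0,0],0],[[-0.015,0,0],[0,0,0],0],[[-0.015,0,0],[0,0,0],0],[[-0.015,0,0],[0,0,0],0]]'

```text
time_s: 2.95
eef_pos: [482.5, 43.3, 71.2]
ee_rot: [-0.0, -0.0, 1.0, 0.0]
force: [-4.0, 0.6, 2.2]
grip_width: 0.0
grip_force: 1.6
```

Contact at about 4 N. I'll keep pushing gently.

Emit:
servo_tool --deltas '[[[-0.015,0,0],[0,0,0],0],[[-0.015,0,0],[0,0,0],0]]'

```text
time_s: 3.15
eef_pos: [488.2, 43.6, 71.1]
ee_rot: [-0.001, -0.0, 1.0, 0.0]
force: [-3.7, 3.1, 1.7]
grip_width: -0.004
grip_force: 1.8
```

Emit:
servo_tool --deltas '[[[-0.015,0,0],[0,0,0],0],[[-0.015,0,0],[0,0,0],0]]'

```text
time_s: 3.35
eef_pos: [494.5, 43.5, 71.1]
ee_rot: [-0.0, -0.0, 1.0, 0.0]
force: [-4.5, 3.1, -0.1]
grip_width: 0.002
grip_force: 2.3
```

Emit:
servo_tool --deltas '[[[-0.01,0,0],[0,0,0],0],[[-0.01,0,0],[0,0,0],0]]'

```text
time_s: 3.55
eef_pos: [497.3, 43.8, 71.0]
ee_rot: [-0.002, -0.0, 1.0, 0.0]
force: [-11.9, 4.7, 6.7]
grip_width: -0.006
grip_force: 6.2
```

Emit:
servo_tool --deltas '[[[0.16,0,0],[0,0,0],0],[[0,-0.22,0],[0,0,0],0],[[0,-0.22,0],[0,0,0],0],[[0,-0.22,0],[0,0,0],0],[[0,-0.22,0],[0,0,0],0],[[0,-0.22,0],[0,0,0],0],[[-0.02,0,0],[0,0,0],0],[[-0.02,0,0],[0,0,0],0]]'

```text
time_s: 4.35
eef_pos: [475.0, -177.8, 71.3]
ee_rot: [0.0, 0.001, 1.0, -0.0]
force: [-0.5, 0.9, -0.4]
grip_width: -0.002
grip_force: 0.0
```

Emit:
servo_tool --deltas '[[[-0.015,0,0],[0,0,0],0],[[-0.015,0,0],[0,0,0],0]]'

```text
time_s: 4.55
eef_pos: [481.0, -175.7, 71.3]
ee_rot: [0.0, -0.001, 1.0, -0.0]
force: [-0.2, 0.1, -0.3]
grip_width: 0.001
grip_force: 0.0
```

Emit:
servo_tool --deltas '[[[-0.015,0,0],[0,0,0],0],[[-0.015,0,0],[0,0,0],0]]'

```text
time_s: 4.75
eef_pos: [486.3, -176.2, 71.3]
ee_rot: [-0.001, -0.001, 1.0, -0.0]
force: [-3.2, -2.3, 0.0]
grip_width: -0.002
grip_force: 1.4
```

Emit:
servo_tool --deltas '[[[-0.015,0,0],[0,0,0],0],[[-0.015,0,0],[0,0,0],0]]'

```text
time_s: 4.95
eef_pos: [492.7, -176.4, 71.3]
ee_rot: [-0.0, -0.0, 1.0, -0.0]
force: [-2.8, -1.5, -0.3]
grip_width: -0.001
grip_force: 1.3
```

Emit:
servo_tool --deltas '[[[-0.015,0,0],[0,0,0],0],[[-0.015,0,0],[0,0,0],0],[[-0.015,0,0],[0,0,0],0]]'

```text
time_s: 5.25
eef_pos: [501.8, -176.7, 71.3]
ee_rot: [-0.0, -0.0, 1.0, 0.0]
force: [-3.7, -1.7, 0.1]
grip_width: -0.001
grip_force: 1.4
```

Emit:
servo_tool --deltas '[[[-0.012,0,0],[0,0,0],0],[[-0.012,0,0],[0,0,0],0]]'

```text
time_s: 5.45
eef_pos: [506.5, -176.7, 71.2]
ee_rot: [-0.0, -0.0, 1.0, 0.0]
force: [-3.4, -1.4, -0.2]
grip_width: 0.001
grip_force: 1.3
```

Emit:
servo_tool --deltas '[[[-0.012,0,0],[0,0,0],0],[[-0.008,0,0],[0,0,0],0]]'

```text
time_s: 5.65
eef_pos: [510.5, -176.7, 71.3]
ee_rot: [-0.0, -0.0, 1.0, 0.0]
force: [-2.7, -1.3, -0.2]
grip_width: -0.003
grip_force: 1.3
```

Emit:
servo_tool --deltas '[[[0.16,0,0],[0,0,0],0],[[0,0.22,0],[0,0,0],0],[[0,0.22,0],[0,0,0],0],[[0,0.22,0],[0,0,0],0],[[0,0.22,0],[0,0,0],0],[[0,0.215,0],[0,0,0],0],[[-0.03,0,0],[0,0,0],0],[[-0.025,0,0],[0,0,0],0]]'

```text
time_s: 6.45
eef_pos: [490.1, 43.1, 71.6]
ee_rot: [0.001, -0.001, 1.0, 0.0]
force: [-0.6, -0.5, 0.2]
grip_width: -0.004
grip_force: 0.0
```

Emit:
servo_tool --deltas '[[[-0.015,0,0],[0,0,0],0],[[-0.015,0,0],[0,0,0],0],[[-0.015,0,0],[0,0,0],0]]'

```text
time_s: 6.75
eef_pos: [498.7, 41.4, 71.2]
ee_rot: [-0.0, 0.001, 1.0, 0.0]
force: [0.3, 1.3, -0.1]
grip_width: -0.0
grip_force: 0.0
```

Emit:
servo_tool --deltas '[[[-0.015,0,0],[0,0,0],0],[[-0.015,0,0],[0,0,0],0]]'

```text
time_s: 6.95
eef_pos: [504.1, 42.0, 71.2]
ee_rot: [-0.001, 0.0, 1.0, 0.0]
force: [-3.3, 0.5, 2.7]
grip_width: 0.001
grip_force: 2.0
```

Emit:
servo_tool --deltas '[[[-0.015,0,0],[0,0,0],0],[[-0.015,0,0],[0,0,0],0],[[-0.015,0,0],[0,0,0],0]]'

```text
time_s: 7.25
eef_pos: [513.4, 42.4, 71.2]
ee_rot: [-0.0, -0.0, 1.0, 0.0]
force: [-2.8, 1.2, 0.8]
grip_width: 0.004
grip_force: 1.6
```

Emit:
servo_tool --deltas '[[[-0.015,0,0],[0,0,0],0],[[-0.012,0,0],[0,0,0],0]]'

```text
time_s: 7.45
eef_pos: [518.9, 42.5, 71.2]
ee_rot: [-0.0, -0.0, 1.0, 0.0]
force: [-2.0, 3.0, 1.4]
grip_width: 0.0
grip_force: 1.8
```

Emit:
servo_tool --deltas '[[[-0.01,0,0],[0,0,0],0],[[-0.01,0,0],[0,0,0],0]]'

```text
time_s: 7.65
eef_pos: [522.8, 42.4, 71.2]
ee_rot: [-0.0, -0.0, 1.0, 0.0]
force: [-2.9, 1.4, 0.9]
grip_width: -0.002
grip_force: 1.6
```

Emit:
servo_tool --deltas '[[[0.16,0,0],[0,0,0],0],[[0,-0.22,0],[0,0,0],0],[[0,-0.22,0],[0,0,0],0],[[0,-0.22,0],[0,0,0],0],[[0,-0.22,0],[0,0,0],0],[[0,-0.215,0],[0,0,0],0],[[-0.04,0,0],[0,0,0],0],[[-0.02,0,0],[0,0,0],0]]'

```text
time_s: 8.45
eef_pos: [503.5, -177.8, 71.4]
ee_rot: [0.001, 0.001, 1.0, -0.0]
force: [-0.5, 1.0, -0.3]
grip_width: -0.004
grip_force: 0.0
```

Emit:
servo_tool --deltas '[[[-0.015,0,0],[0,0,0],0],[[-0.015,0,0],[0,0,0],0],[[-0.015,0,0],[0,0,0],0]]'

```text
time_s: 8.75
eef_pos: [512.1, -175.8, 71.3]
ee_rot: [0.0, -0.001, 1.0, -0.0]
force: [0.0, -0.1, 0.1]
grip_width: 0.002
grip_force: 0.0
```

Emit:
servo_tool --deltas '[[[-0.015,0,0],[0,0,0],0],[[-0.015,0,0],[0,0,0],0],[[-0.015,0,0],[0,0,0],0]]'

```text
time_s: 9.05
eef_pos: [520.7, -176.6, 71.3]
ee_rot: [-0.0, -0.0, 1.0, 0.0]
force: [-4.1, -0.5, 1.0]
grip_width: -0.001
grip_force: 1.7
```

Emit:
servo_tool --deltas '[[[-0.015,0,0],[0,0,0],0],[[-0.015,0,0],[0,0,0],0],[[-0.012,0,0],[0,0,0],0]]'

```text
time_s: 9.35
eef_pos: [529.4, -176.9, 71.3]
ee_rot: [0.0, -0.0, 1.0, -0.0]
force: [-3.9, -1.3, 1.9]
grip_width: -0.005
grip_force: 1.7
```

Emit:
servo_tool --deltas '[[[0.16,0,0],[0,0,0],0],[[0,0.22,0],[0,0,0],0],[[0,0.22,0],[0,0,0],0],[[0,0.22,0],[0,0,0],0],[[0,0.22,0],[0,0,0],0],[[0,0.215,0],[0,0,0],0],[[-0.04,0,0],[0,0,0],0],[[-0.025,0,0],[0,0,0],0]]'

```text
time_s: 10.15
eef_pos: [511.1, 43.0, 71.5]
ee_rot: [0.001, -0.001, 1.0, 0.0]
force: [0.6, -0.6, 0.1]
grip_width: -0.001
grip_force: 0.0
```

Emit:
servo_tool --deltas '[[[-0.015,0,0],[0,0,0],0],[[-0.015,0,0],[0,0,0],0],[[-0.015,0,0],[0,0,0],0]]'

```text
time_s: 10.45
eef_pos: [519.4, 41.4, 71.2]
ee_rot: [-0.0, 0.001, 1.0, 0.0]
force: [0.1, 0.1, -0.3]
grip_width: -0.001
grip_force: 0.0
```

Emit:
servo_tool --deltas '[[[-0.015,0,0],[0,0,0],0],[[-0.015,0,0],[0,0,0],0],[[-0.01,0,0],[0,0,0],0]]'

```text
time_s: 10.75
eef_pos: [526.9, 42.1, 71.2]
ee_rot: [-0.001, 0.0, 1.0, 0.0]
force: [-3.5, -0.3, 3.2]
grip_width: -0.0
grip_force: 2.0
```

Emit:
servo_tool --deltas '[[[-0.015,0,0],[0,0,0],0],[[-0.015,0,0],[0,0,0],0]]'

```text
time_s: 10.95
eef_pos: [533.0, 42.4, 71.3]
ee_rot: [-0.0, -0.0, 1.0, 0.0]
force: [-2.6, 1.3, 0.9]
grip_width: -0.001
grip_force: 1.7
```

Emit:
servo_tool --deltas '[[[-0.01,0,0],[0,0,0],0],[[-0.01,0,0],[0,0,0],0]]'

```text
time_s: 11.15
eef_pos: [536.1, 42.6, 71.1]
ee_rot: [-0.002, -0.0, 1.0, 0.0]
force: [-14.8, 0.8, 9.5]
grip_width: -0.0
grip_force: 7.5
```

Emit:
servo_tool --deltas '[[[0.16,0,0],[0,0,0],0],[[0,-0.22,0],[0,0,0],0],[[0,-0.22,0],[0,0,0],0],[[0,-0.22,0],[0,0,0],0],[[0,-0.22,0],[0,0,0],0],[[0,-0.215,0],[0,0,0],0],[[-0.05,0,0],[0,0,0],0],[[-0.04,0,0],[0,0,0],0]]'

```text
time_s: 11.95
eef_pos: [523.9, -177.6, 71.3]
ee_rot: [0.0, 0.001, 1.0, -0.0]
force: [0.3, -0.3, 0.0]
grip_width: 0.0
grip_force: 0.0
```

Emit:
servo_tool --deltas '[[[-0.015,0,0],[0,0,0],0],[[-0.015,0,0],[0,0,0],0],[[-0.015,0,0],[0,0,0],0]]'

```text
time_s: 12.25
eef_pos: [532.4, -175.8, 71.3]
ee_rot: [-0.0, -0.001, 1.0, 0.0]
force: [-3.5, -1.3, 0.7]
grip_width: -0.001
grip_force: 1.5
```

Emit:
servo_tool --deltas '[[[-0.01,0,0],[0,0,0],0],[[-0.01,0,0],[0,0,0],0]]'

```text
time_s: 12.45
eef_pos: [535.9, -176.5, 71.3]
ee_rot: [-0.001, -0.0, 1.0, -0.0]
force: [-4.8, -1.5, 1.3]
grip_width: -0.001
grip_force: 3.0
```

Emit:
servo_tool --deltas '[[[-0.01,0,0],[0,0,0],0],[[-0.005,0,0],[0,0,0],0]]'

```text
time_s: 12.65
eef_pos: [536.6, -176.6, 71.1]
ee_rot: [-0.004, -0.0, 1.0, 0.001]
force: [-21.9, -2.4, 10.2]
grip_width: -0.003
grip_force: 11.1
```

Emit:
servo_tool --deltas '[[[0.16,0,0],[0,0,0],0],[[0,0.22,0],[0,0,0],0],[[0,0.22,0],[0,0,0],0],[[0,0.22,0],[0,0,0],0],[[0,0.22,0],[0,0,0],0],[[0,0.215,0],[0,0,0],0],[[-0.05,0,0],[0,0,0],0],[[-0.04,0,0],[0,0,0],0]]'

```text
time_s: 13.45
eef_pos: [525.8, 43.4, 71.6]
ee_rot: [0.001, -0.001, 1.0, 0.0]
force: [0.4, -0.5, -0.1]
grip_width: -0.001
grip_force: 0.0
```

Emit:
servo_tool --deltas '[[[-0.015,0,0],[0,0,0],0],[[-0.015,0,0],[0,0,0],0],[[-0.01,0,0],[0,0,0],0]]'

```text
time_s: 13.75
eef_pos: [533.3, 41.6, 71.2]
ee_rot: [-0.0, 0.001, 1.0, 0.0]
force: [-0.9, -0.1, 0.6]
grip_width: 0.0
grip_force: 0.0
```

Emit:
servo_tool --deltas '[[[-0.01,0,0],[0,0,0],0],[[-0.005,0,0],[0,0,0],0]]'

```text
time_s: 13.95
eef_pos: [535.8, 42.0, 71.2]
ee_rot: [-0.001, 0.0, 1.0, -0.0]
force: [-4.8, -1.0, 2.2]
grip_width: 0.002
grip_force: 2.1
```

Emit:
servo_tool --deltas '[[[-0.01,0,0],[0,0,0],0],[[-0.005,0,0],[0,0,0],0]]'

```text
time_s: 14.15
eef_pos: [536.4, 42.1, 71.0]
ee_rot: [-0.004, -0.0, 1.0, -0.0]
force: [-18.9, -3.4, 12.1]
grip_width: 0.003
grip_force: 9.6
```

Both ends now stop firmly at the same x (536.4 and 536.6), so the shutter is home. I'll back off, go over to the left of the latch knob and check from above.

Emit:
servo_tool --deltas '[[[0.14,0,0],[0,0,0],0],[[0.14,0,0],[0,0,0],0],[[0,0,-0.2],[0,0,0],0],[[0,0.2,0],[0,0,0],0],[[0,0.2,0],[0,0,0],0],[[0,0,0],[0,0,0],0],[[0,0,0],[0,0,0],0]]'

```text
time_s: 14.85
eef_pos: [483.0, 122.6, 111.3]
ee_rot: [0.0, -0.001, 1.0, -0.0]
force: [0.0, -0.2, -0.8]
grip_width: -0.005
grip_force: 0.0
```

```bash
python3 - <<'E'
from h import *
im=optics.capture("top")[138:243,227:377]; cv2.imwrite("pics/top1c.png",cv2.resize(im,None,fx=5,fy=5,interpolation=cv2.INTER_CUBIC))
print(telemetry.sense()["eef_pos"])
E
```

```text
[483.14438972 121.91248421 111.22597351]
```

View pics/top1c.png

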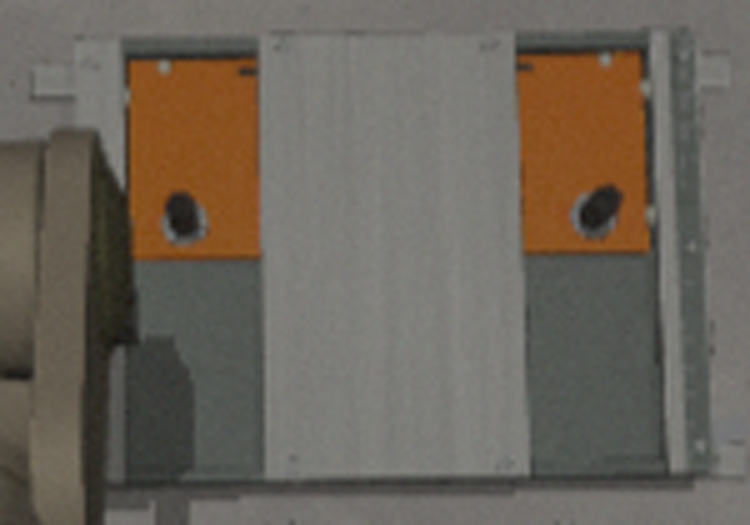

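The posts have advanced to about (182,210) and (605,205). The panel's near edge is at row 258 on the left and 252 on the right, so there may be a small skew. I'll measure the edges at sub-pixel level.

```bash
cat > m.py <<'E'
from h import *
def run(n=4):
    im=np.mean([optics.capture("top").astype(float) for _ in range(n)],0); mod=model("top")
    sat=im[:,:,2]-im[:,:,0]; g=im.sum(2)
    def edge(p,lo,hi,d):   # subpixel row of strongest gradient
        a=np.diff(p[lo:hi])*d; i=int(a.argmax()); i=min(max(i,1),len(a)-2)
        y0,y1,y2=a[i-1:i+2]; return lo+i+.5+.5*(y0-y2)/(y0-2*y1+y2)
    def fit(sig,cols,lo,hi,d,z):
        P=np.array([pix2w("top",(c,edge(sig[:,c],lo,hi,d)),z,mod)[:2] for c in cols])
        k,b=np.polyfit(P[:,1],P[:,0],1); return P,k,b,(P[:,0]-k*P[:,1]-b).std()
    L=list(range(257,276)); R=list(range(335,353))
    for nm,lo,hi,d in (("panel near",183,196,-1),("panel far",144,154,1)):
        P,k,b,s=fit(sat,L+R,lo,hi,d,49); print(nm,"slope",round(k,4),"x@41",round(k*41+b,2),"x@-178",round(-178*k+b,2),"sd",round(s,2))
    B=range(284,326)
    for nm,lo,hi,d in (("bridge near",228,240,-1),("bridge far",139,150,1)):
        P,k,b,s=fit(g,B,lo,hi,d,60); print(nm,"slope",round(k,4),"x@-68",round(-68*k+b,2),"sd",round(s,2))
    # far wall / well boundary
    for z,nm in ((58,"farwall inner"),):
        P,k,b,s=fit(g,L+R,140,149,-1,z); print(nm,k,k*41+b,-178*k+b,s)
E
python3 -c "import m;m.run()"
```

```text
panel near slope -0.0003 x@41 532.95 x@-178 533.02 sd 0.14
panel far slope -0.0051 x@41 640.94 x@-178 642.05 sd 3.54
bridge near slope -0.0046 x@-68 414.1 sd 0.2
bridge far slope 0.0395 x@-68 650.79 sd 2.16
farwall inner 0.023696819138520203 650.1649204562183 644.9753170648823 1.3367487976484915
```

```bash
python3 - <<'E'
from h import *
im=np.mean([optics.capture("top").astype(float) for _ in range(4)],0); mod=model("top"); g=im.sum(2); sat=im[:,:,2]-im[:,:,0]
def edge(p,lo,hi,d):
    a=np.diff(p[lo:hi])*d; i=int(a.argmax()); i=min(max(i,1),len(a)-2); y0,y1,y2=a[i-1:i+2]; return lo+i+.5+.5*(y0-y2)/(y0-2*y1+y2)
def side(nm,sig,rows,lo,hi,d,z):
    P=np.array([pix2w("top",(edge(sig[r],lo,hi,d),r),z,mod)[:2] for r in rows])
    k,b=np.polyfit(P[:,0],P[:,1],1); r=P[:,1]-k*P[:,0]-b; ok=abs(r)<2*r.std()+.1; k,b=np.polyfit(P[ok,0],P[ok,1],1)
    print(nm,"yaw",round(k,4),"y@532",round(k*532+b,1),"sd",round(r.std(),2))
side("bridge L orange",sat,range(151,188),274,284,-1,60)
side("bridge L near",g,range(192,230),274,284,1,60)
side("bridge R orange",sat,range(151,186),325,337,1,60)
side("bridge R near",g,range(192,230),325,338,-1,60)
side("rail R inner",g,range(192,230),355,364,1,58)
for nm,lo,hi,cols in (("far",140,150,range(284,326)),("near",226,242,range(284,326))):
    e=[edge(g[:,c],lo,hi,1 if nm=="far" else -1) for c in cols]; print(nm,np.round(e[::3],1))
print(np.round(g[140:150,[260,270,290,305,320,340,348]].T)); print(np.round(g[228:240,[290,305,320]].T))
E
```

```text
bridge L orange yaw 0.0054 y@532 3.1 sd 0.82
bridge L near yaw -0.0098 y@532 1.3 sd 0.14
bridge R orange yaw -0.0034 y@532 -136.3 sd 1.4
bridge R near yaw -0.0018 y@532 -136.2 sd 0.59
rail R inner yaw 0.0018 y@532 -209.0 sd 0.43
far [144.8 144.7 144.7 144.6 144.8 144.8 144.8 144.9 144.8 144.9 143.9 144.9
 144.6 147.9]
near [233.4 233.4 233.2 233.2 233.1 233.1 232.9 232.8 232.8 232.8 232.7 232.7
 232.7 232.7]
[[355. 361. 357. 354. 353. 305. 251. 252. 194. 145.]
 [350. 350. 344. 350. 347. 287. 252. 253. 187. 127.]
 [351. 346. 348. 348. 324. 360. 375. 370. 373. 371.]
 [345. 344. 344. 346. 325. 350. 368. 369. 362. 368.]
 [332. 336. 336. 333. 336. 359. 369. 366. 366. 366.]
 [333. 338. 340. 341. 294. 247. 238. 170. 132. 221.]
 [336. 334. 331. 334. 267. 235. 242. 168. 238. 358.]]
[[368. 362. 367. 366. 367. 300. 194. 211. 236. 314. 338. 344.]
 [364. 366. 364. 368. 373. 265. 180. 222. 233. 318. 344. 342.]
 [383. 386. 385. 386. 382. 252. 183. 225. 240. 316. 340. 338.]]
```

The panel edge is parallel to the bridge's near edge and the far wall, and both ends hit firm stops, so it is home and square. Next is the latch.

Emit:
servo_tool --deltas '[[[0,0,0.1],[0,0,0],0],[[0,0,0.085],[0,0,0],0],[[0,0,0],[0,0,0],0],[[0,-0.05,0],[0,0,0],0],[[0,-0.03,0],[0,0,0],0],[[0,-0.03,0],[0,0,0],0],[[0,-0.03,0],[0,0,0],0]]'

```text
time_s: 16.0
eef_pos: [483.7, 93.7, 74.9]
ee_rot: [0.001, 0.0, 1.0, 0.0]
force: [1.4, 2.9, -1.0]
grip_width: -0.001
grip_force: 1.3
```

Emit:
servo_tool --deltas '[[[0,-0.03,0],[0,0,0],0],[[0,-0.03,0],[0,0,0],0]]'

```text
time_s: 16.2
eef_pos: [482.9, 81.7, 74.4]
ee_rot: [-0.0, -0.0, 1.0, -0.0]
force: [-0.0, 2.8, 0.2]
grip_width: -0.001
grip_force: 0.7
```

Emit:
servo_tool --deltas '[[[-0.008,-0.029,0],[0,0,0],0],[[-0.008,-0.029,0],[0,0,0],0],[[-0.008,-0.029,0],[0,0,0],0]]'

```text
time_s: 16.5
eef_pos: [488.0, 64.4, 74.2]
ee_rot: [-0.0, -0.0, 1.0, 0.0]
force: [-1.0, 2.1, 0.5]
grip_width: 0.002
grip_force: 0.8
```

Emit:
servo_tool --deltas '[[[-0.0185,-0.02,0],[0,0,0],0],[[-0.0185,-0.02,0],[0,0,0],0],[[-0.0185,-0.02,0],[0,0,0],0],[[-0.0185,-0.02,0],[0,0,0],0]]'

```text
time_s: 16.9
eef_pos: [503.0, 48.5, 74.2]
ee_rot: [-0.0, -0.0, 1.0, -0.0]
force: [-1.3, 0.4, -0.6]
grip_width: -0.003
grip_force: 0.8
```

Emit:
servo_tool --deltas '[[[-0.02,-0.01,0],[0,0,0],0],[[-0.02,-0.01,0],[0,0,0],0],[[-0.02,-0.01,0],[0,0,0],0]]'

```text
time_s: 17.2
eef_pos: [515.0, 42.8, 74.3]
ee_rot: [-0.0, -0.0, 1.0, 0.0]
force: [-2.9, 2.0, 0.3]
grip_width: -0.001
grip_force: 0.9
```

Emit:
servo_tool --deltas '[[[-0.015,-0.005,0],[0,0,0],0],[[-0.01,0,0],[0,0,0],0]]'

```text
time_s: 17.4
eef_pos: [520.1, 41.6, 74.3]
ee_rot: [0.0, -0.0, 1.0, -0.0]
force: [-2.2, -1.8, -0.7]
grip_width: -0.002
grip_force: 1.0
```

Emit:
servo_tool --deltas '[[[-0.008,0,0],[0,0,0],0]]'

```text
time_s: 17.5
eef_pos: [520.9, 41.6, 74.2]
ee_rot: [-0.001, -0.0, 1.0, -0.0]
force: [-8.8, -3.3, 2.9]
grip_width: 0.001
grip_force: 4.4
```

Emit:
servo_tool --deltas '[[[-0.005,0,0],[0,0,0],0],[[0,0,0],[0,0,0],0]]'

```text
time_s: 17.7
eef_pos: [521.0, 41.6, 74.2]
ee_rot: [-0.002, -0.0, 1.0, -0.0]
force: [-10.0, -3.2, 4.2]
grip_width: 0.003
grip_force: 4.8
```

Emit:
servo_tool --deltas '[[[0.1,0,0],[0,0,0],0],[[0.15,0,0],[0,0,0],0],[[0,0,-0.2],[0,0,0],0],[[0,0,-0.2],[0,0,0],0],[[0.12,0.2,-0.05],[0,0,0],0],[[0.12,0.2,-0.05],[0,0,0],0],[[0.12,0.2,0],[0,0,0],0],[[0,0.24,0],[0,0,0],0]]'

```text
time_s: 18.5
eef_pos: [398.7, 211.1, 175.2]
ee_rot: [0.001, 0.0, 1.0, 0.0]
force: [2.9, -0.9, 0.3]
grip_width: 0.003
grip_force: 0.0
```

```bash
python3 - <<'E'
from h import *
for i in range(6): im0=optics.capture("top")
im=im0[138:243,227:377]; cv2.imwrite("pics/top2c.png",cv2.resize(im,None,fx=5,fy=5,interpolation=cv2.INTER_CUBIC))
cv2.imwrite("pics/top2.png",im0)
s=telemetry.sense();print(s["eef_pos"],s["force"],s["time_s"])
E
python3 -c "import m;m.run()"
```

```text
[400.69632494 209.18001491 174.29654837] [ 0.31423263 -0.34975097 -0.24967308] 18.8
panel near slope 0.0035 x@41 533.76 x@-178 532.99 sd 1.46
panel far slope -0.0054 x@41 640.86 x@-178 642.05 sd 3.68
bridge near slope -0.004 x@-68 414.11 sd 0.19
bridge far slope 0.0411 x@-68 650.76 sd 2.1
farwall inner 0.020268280517109924 649.8847936970978 645.4460402638508 1.8281620592253949
```

View pics/top2c.png

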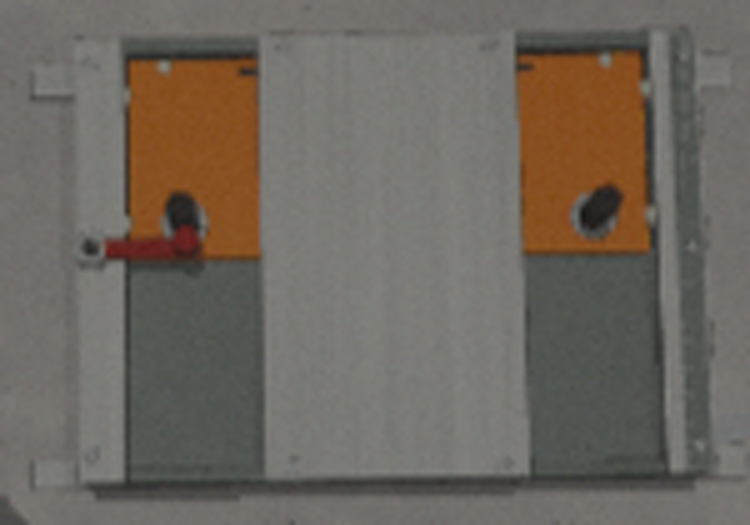

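The bar points straight across from the pivot (90,247) to the knob (186,240), behind the left post. The shutter is unchanged and still home, and the robot is clear. Handing in.

```bash
python3 -c "
from rig import ctrl;print(ctrl.finish_job())"
```

```text
the job is handed in; nothing more can be done
None
```

I closed the shutter until both ends stopped firmly against the far wall, swung the latch bar fully across behind the left post, and handed the job in at about 19 s of robot time, with the robot clear and the highest push reading about 22 N. My final top view showed only the box, so I did not check the four items around it by camera, though the arm never worked near them.

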